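# Roll the tip carton to the end stop and take it off into the tray

## Task

Roll the white carton along the roller track, without lifting it off the rollers, until it rests against the end stop. Then lift it off and set it down flat in the middle of the shallow dark steel tray, with its long sides parallel to the tray's, and let go. Leave the flatter green carton on the bench where it is.

Things in the scene. Friction and masses are not known exactly. Their poses are not given: they have to be found in the camera images.
- carton_mid (a point): centre (half-way up) of the white tip carton, a closed rigid box 65 (its x) x 100 (its y) x 45 mm high, about 0.3 kg; grasp it across its 65 mm. It starts on the rollers in the loading half of the track, its y along the track within 6 degrees. z is up. It rolls under less than 1 N and halts within 2 cm after a slow push.
- stop_face (a point): fixed roller track: middle of the end stop's face at roller-top height, 48 mm over the bench. +y runs from the stop back to the loading end, 350 mm off (nothing there above the rollers), x across, z up. Free rollers, 18 mm thick, lie between side plates 132 mm apart, whose tops are 5 mm above the rollers. The stop spans the width, 25 mm above the rollers. Carton at the stop: centre at y = 50, z = 22.5 mm.
- tray_in (a point): centre of the inner floor of the shallow open tray of dark steel, fixed to the bench beyond the stop end of the track: 134 (x) x 160 (y, long) x 10 mm high outside, walls 3 mm, inner floor about 3 mm over the bench. z is up.
- filter_carton: bystander: flatter grey-green carton 60 x 85 x 30 mm high on the bench, origin at the centre of its underside; to be left alone.
Things that resemble listed ones, but are neither listed nor needed, are in the scene too. What is shaped like the part that bears carton_mid but turquoise or yellow is not meant. Of the things shaped like the part that bears tray_in, the dark steel one is meant.

How it is judged:
On the way, in this order (a step that is already met when the one before it is completed fails the run):
1. the white carton rests against the end stop, on the rollers (gap under about 12 mm) (y of carton_mid in the frame of stop_face between 0.04 and 0.062 m and x of carton_mid in the frame of stop_face between -0.05 and 0.05 m and z of carton_mid in the frame of stop_face between 0.014 and 0.032 m), for 0.2 s.
2. the white carton is lifted clear of the rollers, by more than 20 mm (z of carton_mid in the frame of stop_face above 0.0425 m), for 0.1 s.
At the end, for the whole second after the job is handed in: The white carton lies flat and upright on the tray's floor, released, its centre within 20 mm of the tray's centre and its long sides within 12 degrees of the tray's (horizontal distance between carton_mid and tray_in below 0.02 m and z of carton_mid in the frame of tray_in between 0.016 and 0.029 m and angle between carton_mid's own z axis and vertical below 0.1 rad and angle between the y axis of carton_mid and the y axis of tray_in, either way round below 0.21 rad); the robot touches nothing.
It fails at once if the white carton is lifted (by more than 12 mm) while it is still more than 25 mm short of the end stop (y of carton_mid in the frame of stop_face above 0.075 m and z of carton_mid in the frame of stop_face above 0.0345 m).
It fails at once if the flatter green carton is moved by more than 20 mm (distance of filter_carton from where it was at the start of the episode above 0.02 m).
It also fails if it takes over 58 s, if anything falls off the work surface, if the arm or the gripper's body presses on something with over 40 N, if the wrist force passes 120 N, or if a joint passes its speed limit or range.

## Robot

A 7-joint arm with a two-finger parallel gripper is mounted at the origin on a cart in front of the work surface, level with it; the furniture and walls round the work are solid. World frame = base frame: x ahead of the robot, y to its left, z up, the work surface at z = 0. Lengths are in m, angles in rad, forces in N, time in s.
With the tool pointing down it reaches from about 0.4 to 0.85 m from the base axis. Payload 4.5 kg.
Tool frame: the origin (TCP) lies midway between the tips of the shut fingers; the grasp point (between the pads) lies 19 mm behind it; z points along the fingers, y is the line along which they close (so a half turn about z gives the same grasp; the last joint's range is limited). The gripper opens to 88 mm and grips with 3 to 60 N. Pads are 18 mm wide; open, the fingers measure 123 mm over their backs; the gripper's body (75 mm by 187 mm) begins 45 mm behind the grasp point.
Start: joints at [1.205, 0.689, -0.195, 1.565, 0.157, 0.902, -0.215], TCP at [0.243, -0.576, 0.239] pointing down, gripper open.
Joint ranges: [-3.01, 3.01], [-0.46, 2.08], [-1.47, 1.51], [0.13, 2.56], [-1, 4.14], [0.04, 2.09], [-2.66, 2.66]. Speed limits (rad/s): [2.57, 2.57, 3.14, 3.14, 3.14, 3.14, 3.14].

## Interface

Orientations are given as a unit quaternion [x, y, z, w].
In Python, from plant import r gives the robot as it stands. The module is installed in compiled form; this text tells all that it offers.
- The arm moves only by the tool step_arm, never from a script. Its argument "series" is a list of rows, each a list of 7 numbers: the shift along the world's x, y, z in mm, then the turn, a rotation vector about the world's x, y, z in rad, then the closure, from 0 (fully open) to 1 (shut). A call has 1 to 20 rows; each row shifts and turns the commanded pose from where the row before left it; what a row does not reach is not made up. A row lasts 1/10 s, in which the tool goes at most 50 mm and 8.59 degrees, less where a joint would pass 70% of its speed; a pose out of reach is approached as far as the arm can. A call is refused whole if a number of a shift passes 50 or a number of a turn 0.15, either way. A call with a gripper value outside its range is refused whole. The fingers move at their own pace and stop on an object; "force" is the grip in N (left out, the last holds). Time passes only in rows, so rows that do not move let the fingers close. It gives the time, the measured TCP pose, the force, the opening and the grip force at its end, in the units of the state.
- r.get_state(): the state, without advancing time (a new reading comes with each control period).
- r.snapshot(name): name is "scene" or "top" or "wrist"; returns (picture, depth): 400x640x3 uint8, blue, green, red; 400x640 float32, m along the optical axis (not along the pixel's ray), 0 where there is no reading.
- r.get_calibration(name): a dict with "intrinsics" (3x3 intrinsics, pixels), "dist_coeffs" ([k1, k2, p1, p2, k3] as OpenCV has them; the pictures are not rectified), "pose" (4x4, takes a point from camera to world coordinates). Camera axes: x right, y up, looking along -z (the intrinsics and any distortion apply to the point x, -y, -z); pixel columns grow to the right and rows downward; lengths in m; the calibration is good to about 2 mm. A picture is of the moment at which its call begins: read the wrist's pose just before it. get_calibration takes no time and is no camera call; for the wrist camera it gives the pose at the moment of the call.
- r.finish_job(): hands the job in; it is judged then, once.
The state is a dict: "clock": time; "q": joint angles; "qd": joint speeds; "joint_torque": joint torques, N m; "tool_pos": TCP position; "eef_rot": TCP orientation; "contact_force": force on the tool from outside, world axes, zero at the start; "moment": the same for the moment, N m; "opening": opening from 0.0 (shut) to 1.0 (fully open); "finger_force": force on a finger pad.
Only numpy, scipy, OpenCV 4.12 (cv2) and the standard library are available. Lean on these libraries where they do the work, as an engineer would, in place of code of your own. Each camera call takes 0.05 s, during which the arm holds its last target. There are 200 camera calls.

## Working session

There is one attempt and no reset: what is moved stays moved. The work goes in short steps, Python scripts to look and compute and a tool call to move; the robot and the scene stay as the last step left them, time stands still between calls to the robot, and variables do not carry over. Pictures are saved under pics/ and viewed, at most 10 in all, crops included, and the job is handed in when it is done.

Besides the shell and the picture viewer there is one more tool, called after ">>>" as a command line: name --pt "numbers of a row" for each row, then --argument value for the rest. step_arm: Moves the arm, as the interface text tells. Its arguments: {"type":"object","properties":{"series":{"type":"array"},"force":{"type":"number"}},"required":["series"]}

```bash
mkdir -p pics
cat > h.py <<'E'
import numpy as np, cv2
from plant import r
def snap(n,tag):
    c=r.get_calibration(n); p,d=r.snapshot(n)
    cv2.imwrite(f'pics/{tag}.png',p); np.savez(f'pics/{tag}.npz',d=d,K=c['intrinsics'],D=c['dist_coeffs'],T=c['pose'])
def pts(tag,uv,z=None):
    f=np.load(f'pics/{tag}.npz'); T=f['T']; uv=np.array(uv,float).reshape(-1,1,2)
    n=cv2.undistortPoints(uv,f['K'],f['D'])[:,0]; out=[]
    for (a,b),(u,v) in zip(n,uv[:,0]):
        ray=T[:3,:3]@np.array([a,-b,-1]); o=T[:3,3]
        if z is None: s=np.median(f['d'][int(v)-1:int(v)+2,int(u)-1:int(u)+2])
        else: s=(z-o[2])/ray[2]
        out.append(o+s*ray)
    return np.array(out)
E
python3 - <<'E'
from h import *
snap('scene','s0'); snap('top','t0')
s=r.get_state(); print(s['clock'],s['tool_pos'],s['eef_rot'],s['contact_force'])
E
```

```text
0.1 [ 0.24299088 -0.5752209   0.23800187] [ 9.80080576e-01  1.98598595e-01 -2.34204589e-04 -7.79704797e-04] [ 0.4327652  -0.11624342  0.13136895]
```

View pics/t0.png

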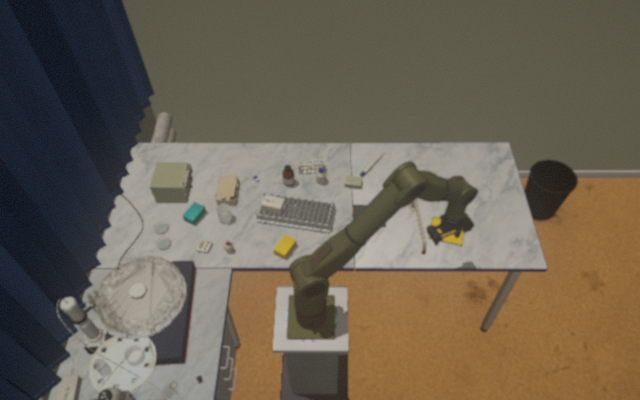

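View pics/s0.png

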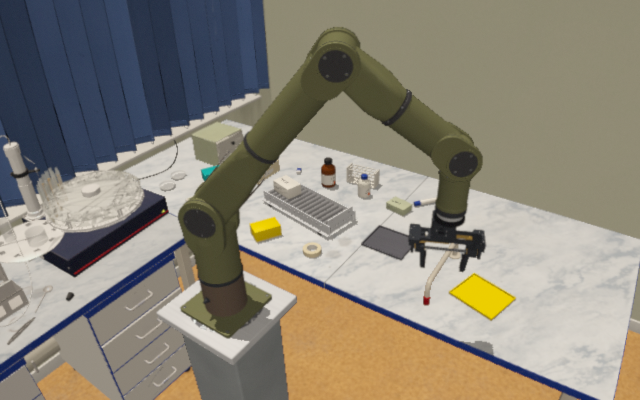

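The top view shows the track at about (297,213) with the white carton on its left end (272,203). The dark tray is near (368,215), partly under the arm, and the green carton is at (353,182). Look-alikes are the turquoise box (194,213), the yellow box (285,246) and the yellow tray (450,230). I'll confirm in an enlarged crop.

Run:
```python
from h import *
p=cv2.imread('pics/t0.png')[170:270,240:400]
cv2.imwrite('pics/t0c.png',cv2.resize(p,None,fx=5,fy=5,interpolation=cv2.INTER_CUBIC))
p=cv2.imread('pics/s0.png')[160:270,250:430]
cv2.imwrite('pics/s0c.png',cv2.resize(p,None,fx=4.4,fy=4.4,interpolation=cv2.INTER_CUBIC))
```

```text
(no output)
```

View pics/t0c.png

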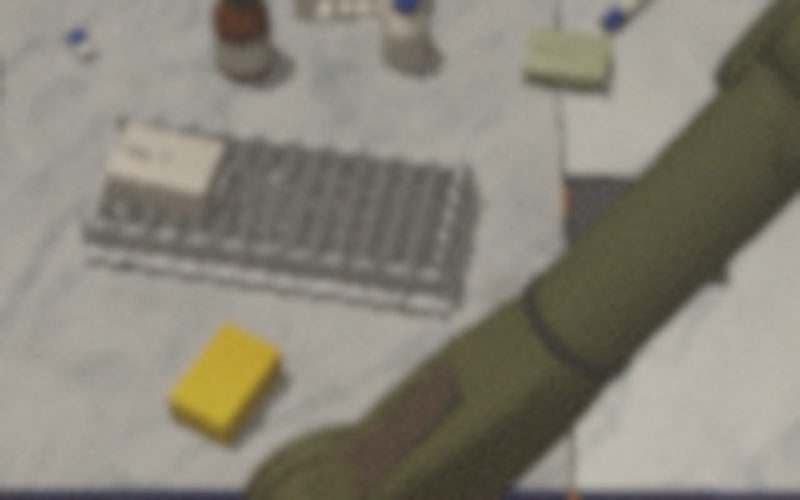

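View pics/s0c.png

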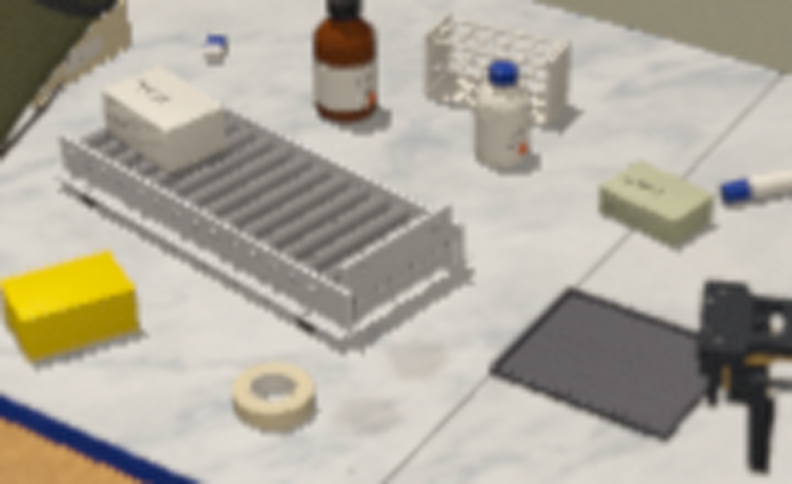

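The crops confirm it. The white carton is on the loading (left) end of the track, and the plate-like stop is at the right end, scene crop (350,292)-(448,208). The dark tray is at scene crop (572,290),(492,370),(666,436), and the green carton at (655,203).

Run:
```python
from h import *
np.set_printoptions(precision=4,suppress=True)
S=lambda l:[(250+u/4.4-.4,160+v/4.4-.4) for u,v in l]
T=lambda l:[(240+u/5-.4,170+v/5-.4) for u,v in l]
print('carton s',pts('s0',S([(103,92),(153,68),(227,108),(165,142)]),.093))
print('carton depth',pts('s0',S([(160,105)])), pts('t0',T([(165,155)])))
print('carton t',pts('t0',T([(108,165),(130,122),(225,142),(208,188)]),.093))
print('stop top s',pts('s0',S([(350,292),(448,208)]),.073))
print('plate s',pts('s0',S([(65,138),(345,285)]),.053))
print('stop t',pts('t0',T([(463,170),(440,290)]),.073),'plate t',pts('t0',T([(122,122),(85,235)]),.053))
print('tray s',pts('s0',S([(572,290),(492,370),(666,436)]),.01))
print('tray t',pts('t0',T([(567,178)]),.01))
print('green',pts('s0',S([(655,185)]),.03))
print(r.get_calibration('wrist')['pose'], r.get_calibration('wrist')['intrinsics'])
```

```text
carton s [[0.5498 0.2516 0.093 ]
 [0.6087 0.2402 0.093 ]
 [0.5867 0.139  0.093 ]
 [0.5112 0.1504 0.093 ]]
carton depth [[0.5587 0.1929 0.0932]] [[0.5713 0.202  0.0911]]
carton t [[0.5573 0.2567 0.093 ]
 [0.6115 0.2394 0.093 ]
 [0.5862 0.1437 0.093 ]
 [0.529  0.1571 0.093 ]]
stop top s [[ 0.4341 -0.094   0.073 ]
 [ 0.5795 -0.0963  0.073 ]]
plate s [[ 0.5184  0.2746  0.053 ]
 [ 0.4632 -0.0694  0.053 ]]
stop t [[ 0.5672 -0.0906  0.073 ]
 [ 0.4225 -0.0685  0.073 ]] plate t [[0.6439 0.2539 0.053 ]
 [0.5017 0.2787 0.053 ]]
tray s [[ 0.6099 -0.2013  0.01  ]
 [ 0.4784 -0.2003  0.01  ]
 [ 0.4785 -0.3559  0.01  ]]
tray t [[ 0.6063 -0.1963  0.01  ]]
green [[ 0.766  -0.1991  0.03  ]]
[[ 0.3892  0.8768  0.2823  0.3171]
 [-0.9212  0.3708  0.118  -0.5424]
 [-0.0012 -0.306   0.952   0.3846]
 [ 0.      0.      0.      1.    ]] [[293.8515   0.     318.786 ]
 [  0.     293.8515 192.8771]
 [  0.       0.       1.    ]]
```

>>> step_arm --pt "21 27 6 0 0 0.08 0" --pt "21 27 6 0 0 0.08 0" --pt "21 27 6 0 0 0.08 0" --pt "21 27 6 0 0 0.08 0" --pt "21 27 6 0 0 0.08 0" --pt "21 27 6 0 0 0.08 0" --pt "21 27 6 0 0 0.08 0" --pt "21 27 6 0 0 0.08 0" --pt "21 27 6 0 0 0.08 0" --pt "21 27 6 0 0 0.08 0" --pt "21 27 6 0 0 0.08 0" --pt "21 27 6 0 0 0.08 0" --pt "0 0 0 0 0 0 0" --pt "0 0 0 0 0 0 0"

```text
clock: 1.5
tool_pos: [0.4953, -0.2513, 0.3104]
eef_rot: [0.777, 0.629, -0.0, -0.0]
contact_force: [-0.9, -1.1, -0.6]
opening: 0.998
finger_force: 0.0
```

Run:
```python
from h import *
snap('wrist','w1'); s=r.get_state(); print(s['clock'],s['tool_pos'],s['eef_rot'],s['q'])
```

```text
1.55 [ 0.49444444 -0.25247494  0.31022094] [ 7.78025339e-01  6.28232323e-01 -7.91366898e-04 -3.07550338e-04] [ 0.68015454  0.54090566 -0.47909706  1.67415514  0.28736702  0.99841093
 -0.11011029]
```

>>> step_arm --pt "4 36 0 0 0 0 0" --pt "4 36 0 0 0 0 0" --pt "4 36 0 0 0 0 0" --pt "4 36 0 0 0 0 0" --pt "4 36 0 0 0 0 0" --pt "4 36 0 0 0 0 0" --pt "4 36 0 0 0 0 0" --pt "4 36 0 0 0 0 0" --pt "4 36 0 0 0 0 0" --pt "4 36 0 0 0 0 0" --pt "4 36 0 0 0 0 0" --pt "4 36 0 0 0 0 0" --pt "0 0 0 0 0 0 0" --pt "0 0 0 0 0 0 0"

```text
clock: 2.95
tool_pos: [0.5433, 0.179, 0.3101]
eef_rot: [0.778, 0.628, -0.001, 0.0]
contact_force: [0.6, -0.2, 0.4]
opening: 0.999
finger_force: 0.0
```

Run:
```python
from h import *
snap('wrist','w2'); s=r.get_state(); print(s['clock'],s['tool_pos'],s['eef_rot'],s['q'],s['contact_force'])
```

```text
3.0 [0.54350203 0.17773928 0.31015093] [ 7.78555679e-01  6.27574236e-01 -1.08184808e-03  6.80045544e-04] [-0.11463449  0.56548745 -0.47726002  1.62545016  0.29417366  1.02451635
 -0.89684745] [ 0.5530573  -0.74922288  0.23686573]
```

View pics/w1.png

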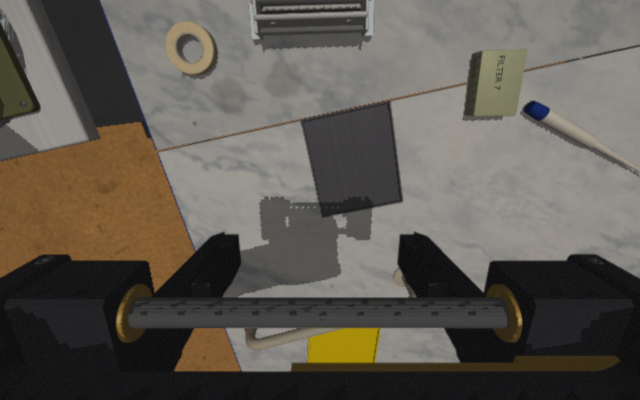

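View pics/w2.png

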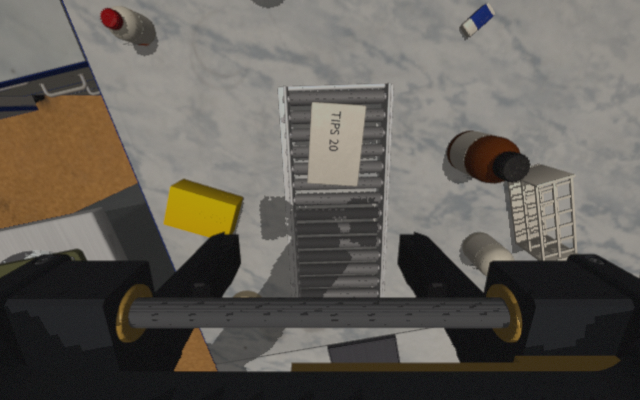

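w1 shows the dark tray at corners (302,119),(389,101),(402,202),(322,216), with the green carton clear of it at (497,83). w2 shows the white carton top at (313,102),(365,105),(358,187),(307,184), between the plates at (284,92)-(294,296) and (391,88)-(382,296).

Run:
```python
from h import *
np.set_printoptions(precision=4,suppress=True)
def box(t,c,z):
    p=pts(t,c,z)
    (cx,cy),wh,a=cv2.minAreaRect(p[:,:2].astype('f4')); print(t,p[:,:2].tolist(),p.mean(0),wh)
    d=p[0]-p[3]+p[1]-p[2]; print(' long axis lean from +y toward +x deg',np.degrees(np.arctan2(d[0],d[1])), [np.linalg.norm(p[i]-p[i-1]) for i in range(4)])
box('w1',[(302,119),(389,101),(402,202),(322,216)],.01)
box('w2',[(313,102),(365,105),(358,187),(307,184)],.093)
print(pts('w2',[(335,145)]), pts('w1',[(350,160)]))
box('w2',[(284,92),(391,88),(382,296),(294,296)],.053)
print('stop top edge w1',pts('w1',[(252,38),(371,37)],.073),pts('w1',[(258,22),(366,19)],.073))
q=r.get_state()['eef_rot']; print('tool y lean', 2*np.degrees(np.arctan2(q[1],q[0]))-90)
```

```text
w1 [[0.4823012901135569, -0.19479842939036005], [0.611617820507215, -0.19636417467112205], [0.6108342591654061, -0.35536643624620334], [0.4795016475880562, -0.3522754585328206]] [ 0.5461 -0.2747  0.01  ] (0.15899106860160828, 0.1313667893409729)
 long axis lean from +y toward +x deg 0.64867968580621 [np.float64(0.15750191334014316), np.float64(0.12932600895155677), np.float64(0.15900419225406276), np.float64(0.1313689803833146)]
w2 [[0.5532811490834603, 0.25568824333101575], [0.6128301309820615, 0.23938468851890327], [0.5873978412670298, 0.14096694828720563], [0.5238734516916186, 0.15878696537871392]] [0.5693 0.1987 0.093 ] (0.10162904858589172, 0.06597649306058884)
 long axis lean from +y toward +x deg 15.683221078419745 [np.float64(0.10126534616876293), np.float64(0.06174048221929835), np.float64(0.10165064167265854), np.float64(0.06597651915697172)]
[[0.5688 0.2005 0.0934]] [[ 0.5413 -0.2716  0.0033]]
w2 [[0.5182973065356643, 0.27538717338971996], [0.6549019628779903, 0.2509809665534592], [0.5969551838184912, -0.06322444813271622], [0.4567864793711458, -0.03297607603124564]] [0.5567 0.1075 0.053 ] (0.31950414180755615, 0.14333009719848633)
 long axis lean from +y toward +x deg 10.861817007000122 [np.float64(0.3144383492068356), np.float64(0.1387677738761393), np.float64(0.3195041029806689), np.float64(0.14339536157503943)]
stop top edge w1 [[ 0.45   -0.0891  0.073 ]
 [ 0.5868 -0.1172  0.073 ]] [[ 0.4614 -0.0745  0.073 ]
 [ 0.5841 -0.0976  0.073 ]]
tool y lean -12.257164735040988
```

Sizes and heights agree with the given ones. I'm going down on the carton at (0.569, 0.199) with the tips about 9 mm above the side plates.

>>> step_arm --pt "5 4 -20 0 0 -0.012 0" --pt "5 4 -30 0 0 -0.012 0" --pt "5 4 -30 0 0 -0.012 0" --pt "5 4 -30 0 0 -0.012 0" --pt "6 5 -30 0 0 -0.012 0" --pt "0 0 -30 0 0 0 0" --pt "0 0 -20 0 0 0 0" --pt "0 0 -20 0 0 0 0" --pt "0 0 -15 0 0 0 0" --pt "0 0 -13 0 0 0 0" --pt "0 0 -10 0 0 0 0" --pt "0 0 0 0 0 0 0" --pt "0 0 0 0 0 0 0" --pt "0 0 0 0 0 0 0"

```text
clock: 4.4
tool_pos: [0.5698, 0.2016, 0.0635]
eef_rot: [0.796, 0.605, 0.001, 0.0]
contact_force: [-0.2, -0.2, 0.1]
opening: 1.003
finger_force: 0.0
```

>>> step_arm --pt "0 0 0 0 0 0 1" --pt "0 0 0 0 0 0 1" --pt "0 0 0 0 0 0 1" --pt "0 0 0 0 0 0 1" --pt "0 0 0 0 0 0 1" --pt "0 0 0 0 0 0 1" --pt "0 0 0 0 0 0 1" --pt "0 0 0 0 0 0 1" --force 20

```text
clock: 5.2
tool_pos: [0.5694, 0.2014, 0.063]
eef_rot: [0.796, 0.605, 0.0, 0.0]
contact_force: [-0.1, 0.0, 4.6]
opening: 0.732
finger_force: 20.0
```

>>> step_arm --pt "-1 -6 0 0 0 0.008 1" --pt "-2 -10 0 0 0 0.008 1" --pt "-2 -12 0 0 0 0.008 1" --pt "-2 -12 0 0 0 0.008 1" --pt "-2 -12 0 0 0 0.008 1" --pt "-3 -12 0 0 0 0.008 1" --pt "-2 -12 0 0 0 0.008 1" --pt "-3 -12 0 0 0 0.008 1" --pt "-2 -12 0 0 0 0.008 1" --pt "-3 -12 0 0 0 0.008 1" --pt "-2 -12 0 0 0 0 1" --pt "-3 -12 0 0 0 0 1" --pt "-2 -12 0 0 0 0 1" --pt "-2 -12 0 0 0 0 1" --pt "-3 -12 0 0 0 0 1" --pt "-2 -12 0 0 0 0 1" --pt "-2 -12 0 0 0 0 1" --pt "-2 -10 0 0 0 0 1" --pt "-1 -4 0 0 0 0 1" --pt "0 0 0 0 0 0 1"

```text
clock: 7.2
tool_pos: [0.5287, -0.0107, 0.063]
eef_rot: [0.772, 0.636, 0.0, 0.001]
contact_force: [4.2, -0.7, 5.0]
opening: 0.734
finger_force: 20.0
```

>>> step_arm --pt "-0.6 -3 0 0 0 0 1" --pt "-0.6 -3 0 0 0 0 1" --pt "-0.6 -3 0 0 0 0 1" --pt "-0.6 -3 0 0 0 0 1" --pt "-0.6 -3 0 0 0 0 1" --pt "0 0 0 0 0 0 1"

```text
clock: 7.8
tool_pos: [0.5264, -0.0209, 0.063]
eef_rot: [0.77, 0.638, 0.003, -0.001]
contact_force: [3.9, 5.1, 4.4]
opening: 0.738
finger_force: 20.0
```

>>> step_arm --pt "-0.4 -2 0 0 0 0 1" --pt "-0.4 -2 0 0 0 0 1" --pt "0 0 0 0 0 0 1"

```text
clock: 8.1
tool_pos: [0.526, -0.0211, 0.0631]
eef_rot: [0.769, 0.639, 0.005, -0.002]
contact_force: [4.5, 10.5, 2.3]
opening: 0.738
finger_force: 20.0
```

Contact at 10 N. I'll check with a picture before lifting.

Run:
```python
from h import *
snap('scene','s1');snap('wrist','w3')
a=cv2.imread('pics/s1.png')[170:250,280:360]; b=cv2.imread('pics/w3.png')
a=cv2.resize(a,(400,400),interpolation=cv2.INTER_CUBIC); b=cv2.resize(b[100:350,195:445],(400,400))
cv2.imwrite('pics/m1.png',np.hstack([a,b]))
```

```text
(no output)
```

View pics/m1.png

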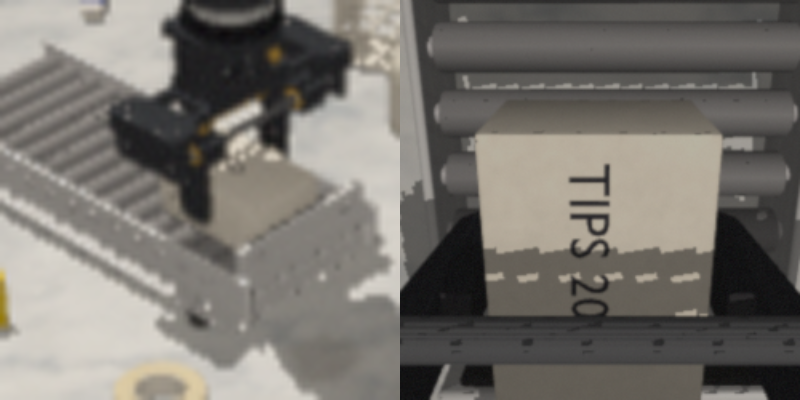

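The left half shows the carton's front end against the stop at (240,245). The right half shows it square in the grip, with its back top edge at (475..722,133) and what may be the stop's top strip at (735,392).

Run:
```python
from h import *
np.set_printoptions(precision=4,suppress=True)
W=lambda l:[(195+u/1.6,100+v/1.6) for u,v in l]
e=pts('w3',W([(75,133),(322,133)]),.093); s=pts('w3',W([(55,392),(340,390)]),.073)
print(e,e.mean(0),s)
u=np.array([.19,.982]); print('gap-ish', (e.mean(0)-s.mean(0))[:2]@u)
st=r.get_state(); print(st['tool_pos'],(e.mean(0)[:2]-st['tool_pos'][:2])@u, st['contact_force'])
```

```text
[[0.5038 0.0318 0.093 ]
 [0.5667 0.0201 0.093 ]] [0.5352 0.0259 0.093 ] [[ 0.465  -0.0661  0.073 ]
 [ 0.5673 -0.0846  0.073 ]]
gap-ish 0.10307777912744988
[ 0.526  -0.0211  0.0631] 0.04794559316921797 [ 3.4333 11.6968  3.4743]
```

Back edge to stop is about 103 mm, so the carton is seated. Next I ease off, lift it and carry it to the tray.

>>> step_arm --pt "0.8 4 0 0 0 0 1" --pt "0 0 0 0 0 0 1" --pt "0 0 6 0 0 0 1" --pt "0 0 10 0 0 0 1" --pt "0 0 15 0 0 0 1" --pt "0 0 20 0 0 0 1" --pt "0 0 20 0 0 0 1" --pt "0 0 20 0 0 0 1" --pt "0 0 15 0 0 0 1" --pt "0 0 6 0 0 0 1" --pt "0 0 0 0 0 0 1" --pt "0 0 0 0 0 0 1" --force 30

```text
clock: 9.4
tool_pos: [0.5238, -0.0242, 0.1735]
eef_rot: [0.771, 0.637, -0.001, -0.001]
contact_force: [0.2, 1.0, -2.7]
opening: 0.734
finger_force: 30.0
```

>>> step_arm --pt "1 -10 0 0 0 0.01 1" --pt "1 -15 0 0 0 0.01 1" --pt "2 -20 0 0 0 0.02 1" --pt "2 -20 0 0 0 0.02 1" --pt "2 -20 0 0 0 0.02 1" --pt "2 -20 0 0 0 0.02 1" --pt "2 -20 0 0 0 0.02 1" --pt "2 -20 0 0 0 0.02 1" --pt "2 -20 0 0 0 0.02 1" --pt "1 -20 0 0 0 0.01 1" --pt "1 -20 0 0 0 0 1" --pt "1 -20 0 0 0 0 1" --pt "0 -15 0 0 0 0 1" --pt "0 -10 0 0 0 0 1" --pt "0 0 0 0 0 0 1" --pt "0 0 0 0 0 0 1"

```text
clock: 11.0
tool_pos: [0.5442, -0.2728, 0.1746]
eef_rot: [0.714, 0.7, 0.0, -0.0]
contact_force: [0.2, 0.8, -2.3]
opening: 0.737
finger_force: 30.0
```

Run:
```python
from h import *
snap('wrist','w4')
s=r.get_state(); q=s['eef_rot'];print(s['clock'],s['tool_pos'],q,2*np.degrees(np.arctan2(q[1],q[0]))-90,s['contact_force'],s['finger_force'])
```

```text
11.05 [ 0.54443743 -0.27226483  0.17470765] [ 7.13870626e-01  7.00277334e-01  4.34665978e-04 -4.42199833e-04] -1.101460836051615 [ 0.41894358 -0.0196593  -1.83401114] 29.99589909799397
```

View pics/w4.png

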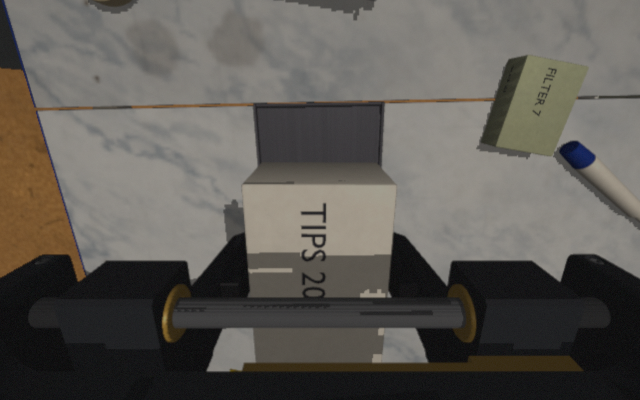

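The carton is held level over the tray. Tray edges are at u=254..384 and the carton is centred at u=319, with parallel sides. Now I lower it.

>>> step_arm --pt "0 0 -15 0 0 0 1" --pt "0 0 -25 0 0 0 1" --pt "0 0 -25 0 0 0 1" --pt "0 0 -25 0 0 0 1" --pt "0 0 -20 0 0 0 1" --pt "0 0 -15 0 0 0 1" --pt "0 0 -10 0 0 0 1" --pt "0 0 -6 0 0 0 1" --pt "0 0 -4 0 0 0 1" --pt "0 0 -3 0 0 0 1" --pt "0 0 -3 0 0 0 1" --pt "0 0 0 0 0 0 1" --pt "0 0 0 0 0 0 1"

```text
clock: 12.35
tool_pos: [0.5445, -0.2739, 0.024]
eef_rot: [0.715, 0.7, 0.0, 0.0]
contact_force: [-0.3, -0.8, -1.9]
opening: 0.734
finger_force: 30.0
```

>>> step_arm --pt "0 0 -2 0 0 0 1" --pt "0 0 -1 0 0 0 1" --pt "0 0 -1 0 0 0 1" --pt "0 0 0 0 0 0 1"

```text
clock: 12.75
tool_pos: [0.5442, -0.2737, 0.0196]
eef_rot: [0.714, 0.7, -0.0, -0.0]
contact_force: [-0.1, 0.5, -1.5]
opening: 0.732
finger_force: 30.0
```

>>> step_arm --pt "0 0 -1 0 0 0 1" --pt "0 0 0 0 0 0 1"

```text
clock: 12.95
tool_pos: [0.5442, -0.2737, 0.0186]
eef_rot: [0.714, 0.7, -0.0, -0.0]
contact_force: [0.9, 0.9, -1.9]
opening: 0.736
finger_force: 30.0
```

>>> step_arm --pt "0 0 -1 0 0 0 1" --pt "0 0 0 0 0 0 1"

```text
clock: 13.15
tool_pos: [0.5444, -0.2738, 0.0181]
eef_rot: [0.714, 0.7, 0.0, 0.0]
contact_force: [0.3, 0.6, 1.5]
opening: 0.735
finger_force: 30.0
```

>>> step_arm --pt "0 0 -1 0 0 0 1" --pt "0 0 0 0 0 0 1"

```text
clock: 13.35
tool_pos: [0.5444, -0.2738, 0.018]
eef_rot: [0.714, 0.7, -0.0, 0.0]
contact_force: [-2.7, 1.5, 9.8]
opening: 0.738
finger_force: 30.0
```

Touchdown at the expected height. I open the gripper and retreat straight up.

>>> step_arm --pt "0 0 1 0 0 0 1" --pt "0 0 0 0 0 0 0" --pt "0 0 0 0 0 0 0" --pt "0 0 0 0 0 0 0" --pt "0 0 0 0 0 0 0" --pt "0 0 0 0 0 0 0" --pt "0 0 0 0 0 0 0" --pt "0 0 5 0 0 0 0" --pt "0 0 10 0 0 0 0" --pt "0 0 20 0 0 0 0" --pt "0 0 30 0 0 0 0" --pt "0 0 30 0 0 0 0" --pt "0 0 30 0 0 0 0" --pt "0 0 30 0 0 0 0" --pt "0 0 20 0 0 0 0" --pt "0 0 10 0 0 0 0" --pt "0 0 0 0 0 0 0" --pt "0 0 0 0 0 0 0"

```text
clock: 15.15
tool_pos: [0.5437, -0.2737, 0.2021]
eef_rot: [0.714, 0.7, -0.0, -0.0]
contact_force: [-0.3, 0.4, -0.4]
opening: 1.004
finger_force: 0.0
```

Run:
```python
from h import *
snap('wrist','w5')
s=r.get_state(); print(s['clock'],s['tool_pos'],s['opening'],s['contact_force'])
```

```text
15.2 [ 0.54343603 -0.27362785  0.20164304] 1.002134815641108 [-0.398689    0.14052675  0.01905725]
```

View pics/w5.png

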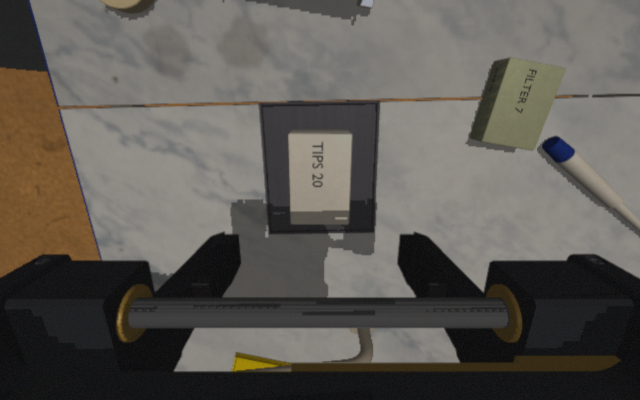

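The carton lies flat at (289..351,131..224), centred in the tray (261..379,102..234) with parallel sides. The gripper is clear and the green carton is where it was.

```bash
python3 -c "
from h import *
p=pts('w5',[(289,131),(351,130),(350,212),(290,213)],.048).mean(0);t=pts('w5',[(261,103),(379,102),(375,232),(268,234)],.01).mean(0)
print(p,t); print(r.finish_job())"
```

```text
[ 0.54573344 -0.26733378  0.048     ] [ 0.54661209 -0.27561713  0.01      ]
the job is handed in; nothing more can be done
None
```

The white carton was rolled to the end stop, lifted off and released flat in the dark steel tray, about 8 mm off its centre by the last picture; the green carton was left alone, and the job is handed in (no verdict was returned).

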